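# Stack the counter kit away for the night

## Task

Put the counter kit away in two stacks, using the things lying on the open front part of the counter and not the look-alikes along its back edge. On the metal rest: the ink pad lying lengthwise between the lips, the sticky-note block centred on the ink pad, and the rubber stamp standing upright in the middle of the block. On the cork coaster: the pin tin in the centre, with the thread spool standing upright in the middle of its lid; let everything go and leave the bell, the chalk and the tag bundle where they are.

Things in the scene. Friction and masses are not known exactly. Their poses are not given: they have to be found in the camera images.
- rest: Fixed aluminium stationery rest: a flat plate 82 (x) x 126 (y) mm, its floor 4 mm above the counter, with a lip 6 mm thick and 12 mm high along each short end (y = +-57 to +-63 mm); the long sides are open. The ink pad's place, lengthwise between the lips. Origin: centre of the underside, z up.
- coaster: Fixed round cork coaster, 86 mm across and 5 mm thick, flat on top. The pin tin's place. (The fixed receipt printer in the middle of the counter is 160 mm high: carry things over it or round its front.) Origin: centre of the underside, z up.
- ink_pad: Loose flat rectangular tin ink pad, closed, 58 (x) x 92 (y) mm, 18 mm high; grasp across x. Its top carries things at 17 to 18 mm. Origin: centre of the underside, z up.
- sticky_block: Loose square block of sticky notes, 51 x 51 mm, 18 mm high, sides along x and y. (A similar one at the back edge of the counter, over 0.85 m from the robot, belongs to the room and stays.) Origin: centre of the underside, z up.
- rubber_stamp: Loose rubber stamp standing upright, 67 mm high: a wooden base 24 (x) x 40 (y) mm and 18 mm high, a thin neck of 16 mm, and a round black knob 26 mm across from 36 to 67 mm above the underside; grasp the knob. Origin: centre of the underside, z up.
- pin_tin: Loose round closed tin with a flat lid, 60 mm across, 21 mm high (the body below 8 mm is 58 mm across). (A similar one at the back edge of the counter, over 0.85 m from the robot, belongs to the room and stays.) Origin: centre of the underside, z up.
- thread_spool: Loose spool standing upright, 29 mm across, 47 mm high; it grips as a plain cylinder. Origin: centre of the underside, z up.
- desk_bell: Bystander, loose: round service bell, 84 mm across, 52 mm high. Origin: centre of the underside, z up.
- tailor_chalk: Bystander, loose: flat triangular piece of chalk, 40 x 44 mm, 8 mm thick. Origin: centre of the underside, z up.
- tag_bundle: Bystander, loose: bundle of garment tags on a ring, 36 (x) x 94 (y) mm, 23 mm high with the ring. (A similar one at the back edge of the counter, over 0.85 m from the robot, belongs to the room and stays.) Origin: centre of the underside, z up.
Not all that is in view belongs to the job. Several things look just like the rubber_stamp: the one meant starts farthest from the robot's base. Of the things that look like the ink_pad, the larger one is meant.

How it is judged:
By the outcome, as a careful person would: the job done as asked, in the order asked, and still so for the second after the job is handed in, with the robot touching nothing.
It also fails if it takes over 134 s, if anything falls off the work surface, if the arm or the gripper's body presses on something with over 40 N, if the wrist force passes 120 N, or if a joint passes its speed limit or range.

## Robot

A 6-joint arm with a two-finger parallel gripper is mounted at the origin on a cart in front of the work surface, level with it; the furniture and walls round the work are solid. World frame = base frame: x ahead of the robot, y to its left, z up, the work surface at z = 0. Lengths are in m, angles in rad, forces in N, time in s.
With the tool pointing down it reaches from about 0.275 to 0.975 m from the base axis. Payload 8.4 kg.
Tool frame: the origin (TCP) lies at the centre of the arm's flange, where the gripper is bolted on; the fingertips stand 190 mm ahead of it and the grasp point (between the pads) lies 171 mm ahead of it; z points along the fingers, y is the line along which they close (so a half turn about z gives the same grasp; the last joint's range is limited). The gripper opens to 92 mm and grips with 3 to 60 N. Pads are 20 mm wide; open, the fingers measure 128 mm over their backs; the gripper's body (75 mm by 189 mm) begins 69 mm behind the grasp point.
Start: joints at [1.211, 0.353, 1.633, -0, 1.155, -0.002], TCP at [0.219, 0.585, 0.405] pointing down, gripper open.
Joint ranges: [-2.63, 2.63], [-0.92, 2.1], [0.06, 2.66], [-1.3, 4.44], [0, 2.69], [-3.02, 3.02]. Speed limits (rad/s): [2.22, 2.22, 2.79, 3.14, 3.14, 3.14].

## Interface

Orientations are given as a unit quaternion [w, x, y, z].
In Python, from bench import monitor, eyes, ctrl gives the robot as it stands. The module is installed in compiled form; this text tells all that it offers.
- The arm moves only by the tool jog_arm, never from a script. Its arguments are lists of equal length, an entry for each row: "grip": the finger opening in mm, from 0 to 91.9; "slide": the shift along the tool's x, y, z in shares of 0.75 m (1.0 is 0.75 m), a list of three; "dr": the turn, a rotation vector about the tool's x, y, z in parts of the range, where 1.0 means 120 degrees, a list of three. In form: {"grip": [grip, ...], "slide": [[dx, dy, dz], ...], "dr": [[wx, wy, wz], ...]}. A call has 1 to 12 rows; each row is the pose to reach, as a shift and turn from the pose commanded when the call began, along the tool's axes at that moment; what a row does not reach only later rows make up. A row lasts 1/12 s, in which the tool goes at most 41.7 mm and 7.16 degrees, less where a joint would pass 70% of its speed; a pose out of reach is approached as far as the arm can. No shift or turn number may pass 1 either way. A call with a gripper value outside its range is refused whole. The fingers move at their own pace and stop on an object; the grip force is fixed at half the most. Time passes only in rows, so rows that repeat a pose let the fingers close. It gives the time, the measured TCP pose, the force, the opening and the grip force at its end, in the units of the state.
- monitor.get_state(): the state, without advancing time (a new reading comes with each control period).
- eyes.grab_frame(name): name is "side" or "top"; returns (picture, depth): 400x640x3 uint8, blue, green, red; 400x640 float32, m along the optical axis (not along the pixel's ray), 0 where there is no reading.
- eyes.calibration(name): a dict with "fx", "fy", "cx", "cy" (pixels), "k1" (the pictures are not rectified: a ray, as slopes to the right and down, at radius r is drawn at 1 + k1 r^2 times it, then the intrinsics apply), "cam_to_world" (4x4, takes a point from camera to world coordinates). Camera axes: x right, y down, z forward; pixel columns grow to the right and rows downward; lengths in m; the calibration is good to about 2 mm. A picture is of the moment at which its call begins. calibration takes no time and is no camera call.
- ctrl.job_done(): hands the job in; it is judged then, once.
The state is a dict: "clock": time; "joints": joint angles; "qvel": joint speeds; "joint_torque": joint torques, N m; "tcp_pos": TCP position; "orientation": TCP orientation; "ft_force": force on the tool from outside, world axes, zero at the start; "torque": the same for the moment, N m; "gripper_width": finger opening in m; "grip_force": force on a finger pad.
Only numpy, scipy, OpenCV 4.12 (cv2) and the standard library are available. Lean on these libraries where they do the work, as an engineer would, in place of code of your own. Each camera call takes 0.05 s, during which the arm holds its last target. There are 200 camera calls.

## Working session

There is one attempt and no reset: what is moved stays moved. The work goes in short steps, Python scripts to look and compute and a tool call to move; the robot and the scene stay as the last step left them, time stands still between calls to the robot, and variables do not carry over. Pictures are saved under pics/ and viewed, at most 14 in all, crops included, and the job is handed in when it is done.

Besides the shell and the picture viewer there is one more tool, called after "Request:" as name(argument=value, ...) on one line, values as JSON. jog_arm: Moves the arm, as the interface text tells. Its arguments: {"type":"object","properties":{"grip":{"type":"array"},"slide":{"type":"array"},"dr":{"type":"array"}},"required":["grip","slide","dr"]}

```bash
mkdir -p pics; cat > h.py <<'E'
import numpy as np, cv2
from bench import monitor, eyes, ctrl
def rays(cal,uv):
    uv=np.atleast_2d(np.float64(uv)); K=np.array([[cal['fx'],0,cal['cx']],[0,cal['fy'],cal['cy']],[0,0,1.]])
    p=cv2.undistortPoints(uv[:,None],K,np.array([cal['k1'],0,0,0,0.]))[:,0]
    return np.c_[p,np.ones(len(p))]
def plane(cal,uv,z):
    T=np.array(cal['cam_to_world']); d=rays(cal,uv)@T[:3,:3].T; o=T[:3,3]
    return o+d*((z-o[2])/d[:,2])[:,None]
def cloud(cal,dep):
    v,u=np.mgrid[:400,:640]; r=rays(cal,np.c_[u.ravel(),v.ravel()])*dep.ravel()[:,None]
    T=np.array(cal['cam_to_world']); return (r@T[:3,:3].T+T[:3,3]).reshape(400,640,3)
E
python3 - <<'E'
from h import *
for n in('top','side'):
    im,d=eyes.grab_frame(n); c=eyes.calibration(n); np.savez(n,im=im,d=d); cv2.imwrite(f'pics/{n}0.png',im)
    print(n,{k:(np.round(v,3).tolist()) for k,v in c.items()})
s=monitor.get_state();print(s)
E
```

```text
top {'fx': 395.041, 'fy': 395.041, 'cx': 319.958, 'cy': 197.644, 'k1': -0.039, 'cam_to_world': [[0.014, -0.999, 0.046, 0.463], [-1.0, -0.013, 0.011, 0.13], [-0.011, -0.047, -0.999, 1.526], [0.0, 0.0, 0.0, 1.0]]}
side {'fx': 370.067, 'fy': 370.067, 'cx': 321.704, 'cy': 206.327, 'k1': 0.011, 'cam_to_world': [[-0.512, 0.442, -0.737, 1.387], [0.859, 0.24, -0.453, 0.673], [-0.024, -0.865, -0.502, 0.618], [0.0, 0.0, 0.0, 1.0]]}
{'clock': 0.1, 'joints': array([ 1.21060722e+00,  3.53599845e-01,  1.63405266e+00,  1.20818129e-05,
        1.15520563e+00, -2.38668742e-03]), 'qvel': array([-0.00118536, -0.0021341 , -0.00093541,  0.00041092,  0.00016146,
        0.00025399]), 'joint_torque': array([-5.60716908e-04, -5.94911063e+01, -3.34935451e+01,  6.98954333e-02,
        1.84300641e-02, -7.78705612e-05]), 'tcp_pos': array([0.21880291, 0.58522777, 0.40402857]), 'orientation': array([-1.19515559e-04,  1.77950796e-01,  9.84039183e-01, -6.21375442e-04]), 'ft_force': array([0.3998194 , 0.38121007, 0.49453794]), 'torque': array([ 0.00195539, -0.0040697 , -0.00586518]), 'grip_force': 0.0, 'gripper_width': 0.09210548578414572}
```

View pics/top0.png

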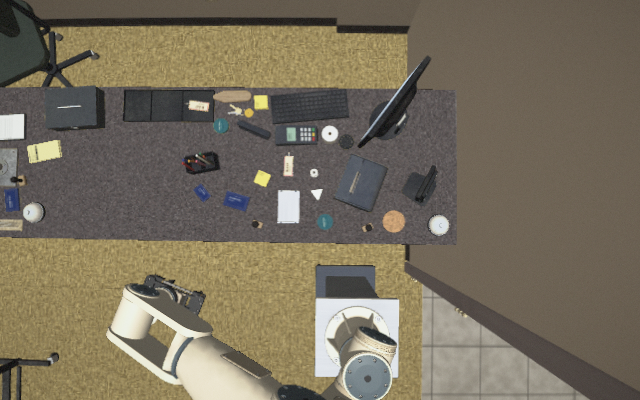

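View pics/side0.png

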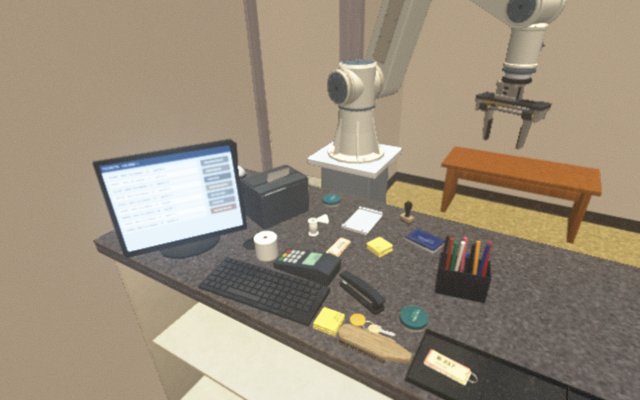

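The top view shows these candidates:
- **Stamps:** (257,224), (368,228), and possibly a dark thing at (17,180).
- **Blue pads:** (237,201) is larger and (202,193) is smaller. There is another at (11,201).
- **Teal tins:** (325,222) is in front, (221,125) is at the back.
- **Sticky notes:** (262,178) is in front, (261,102) is at the back.
- **Others:** spool (314,173), rest (288,207), coaster (394,221).

Next I'll measure these and enlarge the crop.

```bash
cat > m.py <<'E'
from h import *
def blobs(n,lo,hi,zt,amin=25,im=None,d=None):
    c=eyes.calibration(n); hsv=cv2.cvtColor(im,cv2.COLOR_BGR2HSV); m=cv2.inRange(hsv,lo,hi)
    P=cloud(c,d); out=[]
    for k in cv2.findContours(m,cv2.RETR_EXTERNAL,cv2.CHAIN_APPROX_NONE)[0]:
        if cv2.contourArea(k)<amin: continue
        w=plane(c,k[:,0].astype(float),zt)[:,:2]
        (cx,cy),(a,b),th=cv2.minAreaRect((w*1000).astype(np.float32))
        mk=np.zeros(m.shape,np.uint8); cv2.drawContours(mk,[k],-1,1,-1); z=P[...,2][(mk>0)&(d>0)]
        u=k[:,0].mean(0)
        out.append((u.round(),[round(cx),round(cy)],[round(a),round(b)],round(th),'z',np.round(np.median(z)*1000) if len(z) else None))
    return out
E
python3 - <<'E'
from m import *
f=np.load('top.npz'); im,d=f['im'],f['d']
for nm,lo,hi,z in [('blue',(108,120,40),(130,255,255),.018),('yellow',(22,120,120),(34,255,255),.018),('teal',(82,80,40),(100,255,255),.021),('cork',(5,80,120),(17,200,255),.005),('white',(0,0,170),(180,60,255),.02),('dark',(0,0,0),(180,255,28),.067)]:
    print(nm)
    for b in blobs('top',lo,hi,z,12 if nm=='dark' else 20,im,d):
        if 90<b[0][1]<245 and b[0][0]<460: print(*b)
c=np.hstack([cv2.resize(im[150:250,180:300],None,fx=4,fy=4,interpolation=2),cv2.resize(im[150:250,300:380],None,fx=4,fy=4,interpolation=2)]); cv2.imwrite('pics/crop1.png',c)
c=cv2.resize(im[150:250,0:60],None,fx=5,fy=5,interpolation=2);cv2.imwrite('pics/crop2.png',c)
E
```

```text
blue
[237. 201.] [516, 471] [85, 50] 74 z 17.0
[ 11. 200.] [510, 1364] [81, 51] 8 z 17.0
[201. 192.] [545, 605] [55, 30] 42 z 11.0
yellow
[248. 112.] [860, 429] [28, 27] 1 z 3.0
teal
[325. 221.] [442, 128] [54, 54] 46 z 20.0
[221. 125.] [807, 536] [51, 51] 2 z 20.0
cork
[394. 221.] [447, -136] [83, 84] 14 z 4.0
white
[439. 225.] [437, -308] [72, 69] 0 z 34.0
[ 31. 212.] [461, 1281] [64, 62] 48 z 35.0
[288. 207.] [499, 268] [81, 123] 89 z 3.0
[317. 193.] [547, 160] [38, 42] 1 z 7.0
[314. 172.] [629, 173] [27, 27] 1 z 44.0
[288. 165.] [655, 271] [34, 74] 88 z 8.0
[291. 134.] [777, 264] [47, 27] 1 z 39.0
[329. 133.] [781, 114] [58, 58] 1 z 56.0
[ 11. 126.] [801, 1381] [99, 98] 4 z 11.0
[235. 111.] [867, 481] [44, 27] 82 z 1.0
[198. 105.] [886, 628] [72, 32] 81 z 11.0
[388. 104.] [900, -112] [6, 317] 54 z 187.0
dark
[364. 141.] [741, -16] [16, 56] 46 z 204.0
[385. 127.] [793, -89] [30, 79] 52 z 201.0
[407.  93.] [928, -176] [14, 110] 54 z 266.0
```

View pics/crop1.png

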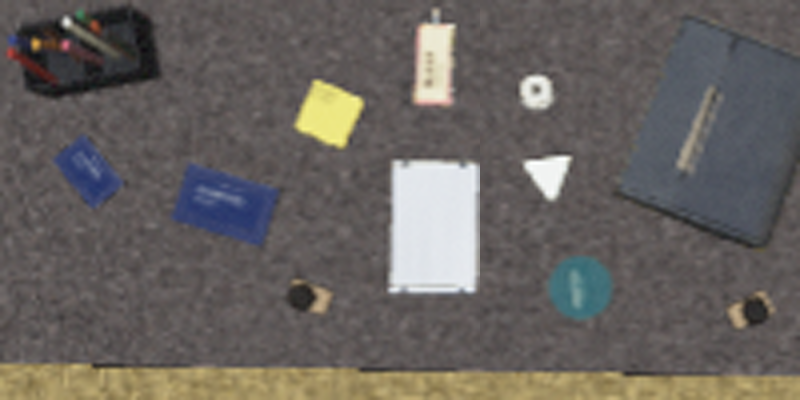

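View pics/crop2.png

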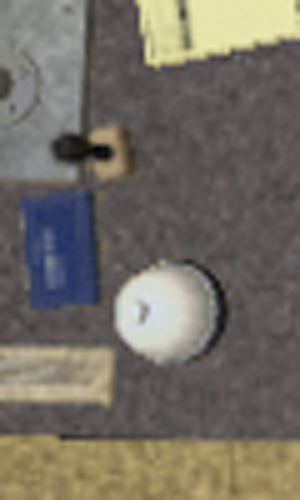

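The crops confirm these choices:
- **Stamp:** candidates are (257,224), about 0.58 m from the base, and (368,228), about 0.42 m. A third at (17,180) is about 1.4 m away, lying down, part of the room and out of reach. The one meant is (257,224).
- **Ink pad:** (237,201) measures about 89x54 mm, while (202,193) is about 59x34. The one at (11,201) is out of reach. The one meant is (237,201).

Next I'll refine the poses in both views.

```bash
cat > p.py <<'E'
from m import *
def pose(n,im,d,lo,hi,z,near,R=.09,zr=None):
    """mask within R of near (world xy on plane z): centre, size, long-axis angle deg"""
    c=eyes.calibration(n); hsv=cv2.cvtColor(im,cv2.COLOR_BGR2HSV); m=cv2.inRange(hsv,lo,hi)
    if zr is not None:
        Z=cloud(c,d)[...,2]; m&=np.uint8((Z>zr[0])&(Z<zr[1])&(d>0))*255
    v,u=np.mgrid[:400,:640]; W=plane(c,np.c_[u.ravel(),v.ravel()],z).reshape(400,640,3)
    m[np.hypot(W[...,0]-near[0],W[...,1]-near[1])>R]=0
    m=cv2.morphologyEx(m,cv2.MORPH_CLOSE,np.ones((3,3)))
    ks=cv2.findContours(m,cv2.RETR_EXTERNAL,cv2.CHAIN_APPROX_NONE)[0]
    if not ks: return None
    k=max(ks,key=cv2.contourArea); k=cv2.convexHull(k)
    w=(plane(c,k[:,0].astype(float),z)[:,:2]*1000).astype(np.float32)
    (x,y),s,th=cv2.minAreaRect(w); b=cv2.boxPoints(((x,y),s,th)); e=[b[1]-b[0],b[2]-b[1]]; e=max(e,key=np.linalg.norm)
    M=cv2.moments(w[:,None]); 
    return 'rect',np.round([x,y],1),'cen',np.round([M['m10']/M['m00'],M['m01']/M['m00']],1),'size',np.round(s),'long',round(float(np.degrees(np.arctan2(e[1],e[0]))%180),1)
C={'pad':((108,100,30),(130,255,255),.018,(.516,.471)),'sticky':((22,60,120),(36,255,255),.018,(.6,.37)),'tin':((80,60,30),(102,255,255),.021,(.442,.128)),
'spool':((0,0,120),(180,90,255),.047,(.629,.173),.05),'rest':((0,0,150),(180,60,255),.004,(.499,.268),.09),'coaster':((3,60,100),(20,220,255),.005,(.447,-.136)),
'knob':((0,0,0),(180,255,60),.052,(.44,.38),.07),'base':((5,40,90),(25,200,255),.018,(.44,.38),.07)}
E
python3 - <<'E'
from p import *
for n in('top','side'):
    f=np.load(n+'.npz')
    for k,a in C.items(): print(n,k,pose(n,f['im'],f['d'],*a))
    P=cloud(eyes.calibration(n),f['d']).reshape(-1,3)*1000
    q=P[(P[:,2]>120)&(P[:,2]<175)&(np.abs(P[:,0]-590)<130)&(np.abs(P[:,1])<150)]
    if len(q): print('printer',len(q),cv2.boxPoints(cv2.minAreaRect(np.float32(q[:,:2]))).round().tolist(),q[:,2].max().round())
    q=P[(P[:,2]>42)&(P[:,2]<80)&(np.hypot(P[:,0]-430,P[:,1]-385)<60)]
    if len(q): print('knob3d',len(q),q.mean(0).round(),q.min(0).round(),q.max(0).round())
    q=P[(P[:,2]>30)&(P[:,2]<220)&(np.hypot(P[:,0]-650,P[:,1]-600)<120)]
    print('cup',q.min(0).round(),q.max(0).round())
f=np.load('side.npz')['im'];t=np.load('top.npz')['im']
cv2.imwrite('pics/st.png',np.hstack([cv2.resize(t[210:240,240:275],(466,400),interpolation=2),cv2.resize(f[195:229,390:418],(330,400),interpolation=2)]))
E
```

```text
top pad ('rect', array([516.8, 469.2]), 'cen', array([516.6, 469.1]), 'size', array([88., 55.]), 'long', 73.8)
top sticky ('rect', array([604.9, 371.6]), 'cen', array([604.9, 371.4]), 'size', array([55., 54.]), 'long', 67.5)
top tin ('rect', array([442.7, 127.6]), 'cen', array([442.7, 127.6]), 'size', array([56., 58.]), 'long', 117.3)
top spool ('rect', array([625.1, 172. ]), 'cen', array([625.3, 171.2]), 'size', array([34., 30.]), 'long', 14.8)
top rest ('rect', array([499.9, 269.8]), 'cen', array([499.4, 269.3]), 'size', array([124.,  85.]), 'long', 0.8)
top coaster ('rect', array([ 447.6, -136.7]), 'cen', array([ 447.4, -136.5]), 'size', array([84., 85.]), 'long', 135.6)
top knob ('rect', array([430.6, 388.7]), 'cen', array([430. , 388.6]), 'size', array([19., 21.]), 'long', 135.9)
top base ('rect', array([429.9, 387. ]), 'cen', array([430.3, 381.7]), 'size', array([44., 25.]), 'long', 72.5)
printer 1786 [[482.0, -31.0], [683.0, -106.0], [732.0, 24.0], [531.0, 99.0]] 160.0
knob3d 39 [430. 385.  62.] [418. 374.  50.] [441. 398.  75.]
cup [619. 538.  30.] [702. 659. 145.]
side pad (
[... 285 characters left out ...]
), 'size', array([62., 54.]), 'long', 28.5)
side spool ('rect', array([627.8, 192.5]), 'cen', array([627.6, 190.4]), 'size', array([76., 65.]), 'long', 38.9)
side rest ('rect', array([493.3, 270.9]), 'cen', array([493.6, 270.3]), 'size', array([ 91., 146.]), 'long', 179.8)
side coaster None
side knob ('rect', array([452.6, 394.3]), 'cen', array([446.3, 394.8]), 'size', array([49., 11.]), 'long', 7.8)
side base ('rect', array([423.2, 392.8]), 'cen', array([427.4, 390.2]), 'size', array([133.,  93.]), 'long', 45.8)
printer 1136 [[487.0, -17.0], [649.0, -78.0], [693.0, 39.0], [531.0, 100.0]] 160.0
knob3d 66 [438. 391.  58.] [424. 378.  43.] [447. 402.  67.]
cup [618. 542.  30.] [704. 661. 143.]
```

View pics/st.png

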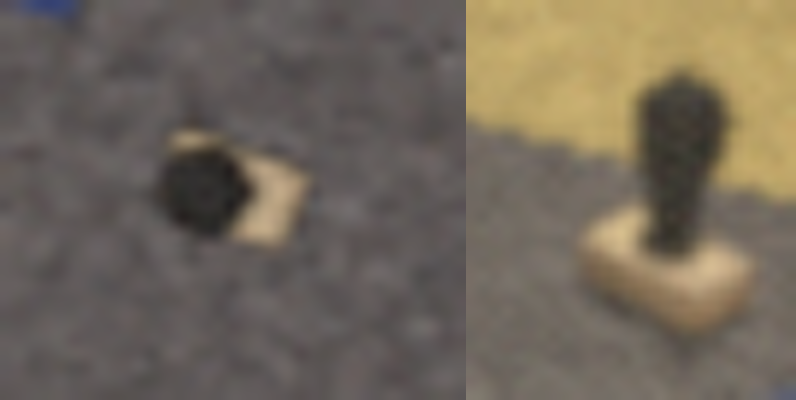

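```bash
cat > g.py <<'E'
# python3 g.py name... : moves from the last commanded pose; json keeps that pose [x,y,z mm,psi deg]
import sys,json,os,numpy as np
cur=json.load(open('cmd.json')) if os.path.exists('cmd.json') else [218.8,585.2,405,np.degrees(1.2130)]
for i,t in enumerate(sys.argv[1:]):
    t=[float(v) for v in t.split(',')]
    p=np.radians(cur[3]); d=np.array(t[:2])-cur[:2]
    yx,yy=np.cos(p),np.sin(p)           # tool y in world; tool x = (-sin, cos) since z down
    s=np.round([d@[-yy,yx],d@[yx,yy],-(t[2]-cur[2])],1); w=round(-np.radians(t[3]-cur[3]),3)
    print(t,'slide',s.tolist(),'dr',w,'rows>=%.1f'%max(np.linalg.norm(s)/41.7,abs(np.degrees(w))/7.16)); last=t
json.dump(last,open('cmd.json','w'))
E
python3 g.py 516.7,469.2,280,-16.2
python3 -c "
from h import *;s=monitor.get_state();from scipy.spatial.transform import Rotation as R
q=s['orientation'];print(R.from_quat([*q[1:],q[0]]).as_matrix().round(3))"
```

```text
[516.7, 469.2, 280.0, -16.2] slide [-319.7, -4.3, 125.0] dr 1.496 rows>=12.0
[[-0.937  0.35  -0.   ]
 [ 0.35   0.937 -0.001]
 [ 0.    -0.001 -1.   ]]
```

The rows are not in the units I measure in: shifts go in shares of 0.75 m and turns go in shares of 120 degrees. I convert before sending: -319.7 mm / 750 = -0.4263, 125 mm / 750 = 0.1667, 1.496 rad / 2.0944 = 0.7143.

Request:
jog_arm(grip=[80,80,80,80,80,80,80,80,80,80,80,80], slide=[[-0.4263,-0.0057,0.1667],[-0.4263,-0.0057,0.1667],[-0.4263,-0.0057,0.1667],[-0.4263,-0.0057,0.1667],[-0.4263,-0.0057,0.1667],[-0.4263,-0.0057,0.1667],[-0.4263,-0.0057,0.1667],[-0.4263,-0.0057,0.1667],[-0.4263,-0.0057,0.1667],[-0.4263,-0.0057,0.1667],[-0.4263,-0.0057,0.1667],[-0.4263,-0.0057,0.1667]], dr=[[0,0,0.7143],[0,0,0.7143],[0,0,0.7143],[0,0,0.7143],[0,0,0.7143],[0,0,0.7143],[0,0,0.7143],[0,0,0.7143],[0,0,0.7143],[0,0,0.7143],[0,0,0.7143],[0,0,0.7143]])

```text
clock: 1.1
tcp_pos: [0.5172, 0.4688, 0.2787]
orientation: [0.0, 0.802, 0.597, -0.001]
ft_force: [0.1, 0.3, 0.4]
gripper_width: 0.0803
grip_force: 0.0
```

```bash
python3 g.py 516.7,469.2,194,-16.2; python3 g.py 516.7,469.2,260,-16.2;python3 g.py 499.6,269.5,260,-89.2
```

```text
[516.7, 469.2, 194.0, -16.2] slide [0.0, 0.0, 86.0] dr -0.0 rows>=2.1
[516.7, 469.2, 260.0, -16.2] slide [0.0, 0.0, -66.0] dr -0.0 rows>=1.6
[499.6, 269.5, 260.0, -89.2] slide [-196.5, 39.3, -0.0] dr 1.274 rows>=10.2
```

To row units: 86 mm / 750 = 0.1147, 76 mm / 750 = 0.1013.

Request:
jog_arm(grip=[80,80,80,80,80,50,50,50,50,50,50,50], slide=[[0,0,0.04],[0,0,0.08],[0,0,0.1013],[0,0,0.1147],[0,0,0.1147],[0,0,0.1147],[0,0,0.1147],[0,0,0.1147],[0,0,0.1147],[0,0,0.1147],[0,0,0.1147],[0,0,0.1147]], dr=[[0,0,0],[0,0,0],[0,0,0],[0,0,0],[0,0,0],[0,0,0],[0,0,0],[0,0,0],[0,0,0],[0,0,0],[0,0,0],[0,0,0]])

```text
clock: 2.1
tcp_pos: [0.517, 0.4696, 0.1943]
orientation: [-0.0, 0.8, 0.6, 0.0]
ft_force: [0.2, -0.2, 4.8]
gripper_width: 0.0575
grip_force: 30.0
```

To row units: -196.5 mm / 750 = -0.262, 39.3 mm / 750 = 0.0524, 1.274 rad / 2.0944 = 0.6083.

Request:
jog_arm(grip=[50,50,50,50,50,50,50,50,50,50,50,50], slide=[[0,0,-0.0267],[0,0,-0.06],[0,0,-0.088],[-0.262,0.0524,-0.088],[-0.262,0.0524,-0.088],[-0.262,0.0524,-0.088],[-0.262,0.0524,-0.088],[-0.262,0.0524,-0.088],[-0.262,0.0524,-0.088],[-0.262,0.0524,-0.088],[-0.262,0.0524,-0.088],[-0.262,0.0524,-0.088]], dr=[[0,0,0],[0,0,0],[0,0,0],[0,0,0.6083],[0,0,0.6083],[0,0,0.6083],[0,0,0.6083],[0,0,0.6083],[0,0,0.6083],[0,0,0.6083],[0,0,0.6083],[0,0,0.6083]])

```text
clock: 3.1
tcp_pos: [0.4997, 0.2693, 0.2597]
orientation: [0.0, 0.997, 0.078, -0.0]
ft_force: [0.1, 0.1, -0.6]
gripper_width: 0.0574
grip_force: 30.0
```

```bash
python3 -c "
from h import *
s=monitor.get_state();q=s['orientation'];print(s['tcp_pos'],np.degrees(2*np.arctan2(q[2],q[1]))-90,s['gripper_width'])"
```

```text
[0.49966374 0.26930202 0.2597195 ] -81.07000125577973 0.05735072973321135
```

To row units: 0.149 rad / 2.0944 = 0.0711.

Request:
jog_arm(grip=[50,50,50,50], slide=[[0,0,0],[0,0,0],[0,0,0],[0,0,0]], dr=[[0,0,0.0711],[0,0,0.0711],[0,0,0.0711],[0,0,0.0711]])

```text
clock: 3.43
tcp_pos: [0.4996, 0.2698, 0.2596]
orientation: [0.0, 1.0, 0.009, -0.0]
ft_force: [0.6, -0.3, -1.1]
gripper_width: 0.0577
grip_force: 30.0
```

```bash
cat > s.py <<'E'
from h import *
s=monitor.get_state();q=s['orientation'];print((s['tcp_pos']*1000).round(1),np.degrees(2*np.arctan2(q[2],q[1]))-90,s['gripper_width'],s['clock'])
E
python3 s.py; python3 - <<'E'
from p import *
for n in('top','side'):
    im,d=eyes.grab_frame(n); np.savez(n+'1',im=im,d=d)
cv2.imwrite('pics/s1.png',cv2.resize(im[150:290,290:440],(750,600)))
E
```

```text
[499.6 269.8 259.6] -88.99203750678663 0.05770635658744581 3.4333
```

View pics/s1.png

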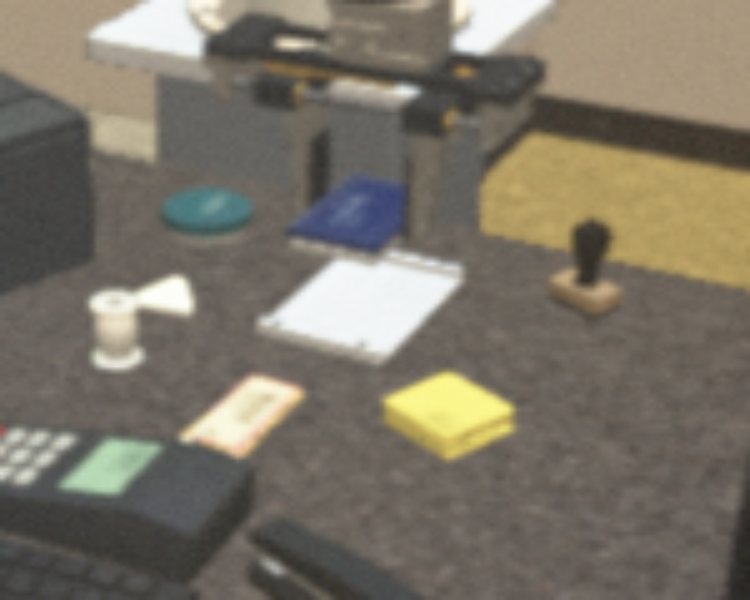

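The side crop shows the blue pad (about (355,210)) level in the fingers, lined up with the rest (about (365,300)). I'll lower it, release and retract.

To row units: 61 mm / 750 = 0.0813, 56 mm / 750 = 0.0747.

Request:
jog_arm(grip=[50,50,50,50,50,76,76,76,76,76,76,76], slide=[[0,0,0.0333],[0,0,0.06],[0,0,0.0747],[0,0,0.0813],[0,0,0.0813],[0,0,0.0813],[0,0,0.0813],[0,0,0.0813],[0,0,0.0813],[0,0,0.04],[0,0,0],[0,0,-0.04]], dr=[[0,0,0],[0,0,0],[0,0,0],[0,0,0],[0,0,0],[0,0,0],[0,0,0],[0,0,0],[0,0,0],[0,0,0],[0,0,0],[0,0,0]])

```text
clock: 4.53
tcp_pos: [0.4994, 0.2697, 0.2906]
orientation: [0.0, 1.0, 0.007, -0.001]
ft_force: [-0.1, -0.5, 0.7]
gripper_width: 0.0757
grip_force: 0.0
```

```bash
echo '[499.6,269.5,290,-89.2]'>cmd.json; python3 s.py; python3 g.py 604.9,371.5,270,-22.5
```

```text
[499.4 269.7 290.6] -89.19698682886334 0.07568426138150554 4.5333
[604.9, 371.5, 270.0, -22.5] slide [106.7, -100.5, 20.0] dr -1.164 rows>=9.3
```

To row units: 106.7 mm / 750 = 0.1423, -100.5 mm / 750 = -0.134, -1.164 rad / 2.0944 = -0.5558.

Request:
jog_arm(grip=[76,76,76,76,76,76,76,76,76,76,76,76], slide=[[0.1423,-0.134,0.0267],[0.1423,-0.134,0.0267],[0.1423,-0.134,0.0267],[0.1423,-0.134,0.0267],[0.1423,-0.134,0.0267],[0.1423,-0.134,0.0267],[0.1423,-0.134,0.0267],[0.1423,-0.134,0.0267],[0.1423,-0.134,0.0267],[0.1423,-0.134,0.0267],[0.1423,-0.134,0.0267],[0.1423,-0.134,0.0267]], dr=[[0,0,-0.5558],[0,0,-0.5558],[0,0,-0.5558],[0,0,-0.5558],[0,0,-0.5558],[0,0,-0.5558],[0,0,-0.5558],[0,0,-0.5558],[0,0,-0.5558],[0,0,-0.5558],[0,0,-0.5558],[0,0,-0.5558]])

```text
clock: 5.53
tcp_pos: [0.605, 0.3717, 0.2698]
orientation: [0.0, 0.832, 0.555, 0.0]
ft_force: [-0.5, -0.1, -0.1]
gripper_width: 0.0759
grip_force: 0.0
```

```bash
python3 s.py; python3 - <<'E'
from p import *
im,d=eyes.grab_frame('top'); a=list(C['pad']); a[2]=.022;a[3]=(.5,.27); print(pose('top',im,d,*a)); a=list(C['rest']); print(pose('top',im,d,*a))
cv2.imwrite('pics/t2.png',cv2.resize(im[140:250,200:350],(750,550),interpolation=2))
E
```

```text
[605.  371.7 269.8] -22.615793198890486 0.07588555433402759 5.5333
('rect', array([499.4, 268.3]), 'cen', array([504.8, 263.1]), 'size', array([84., 46.]), 'long', 1.0)
('rect', array([488.1, 291.1]), 'cen', array([491.5, 287.4]), 'size', array([154., 128.]), 'long', 0.9)
```

View pics/t2.png

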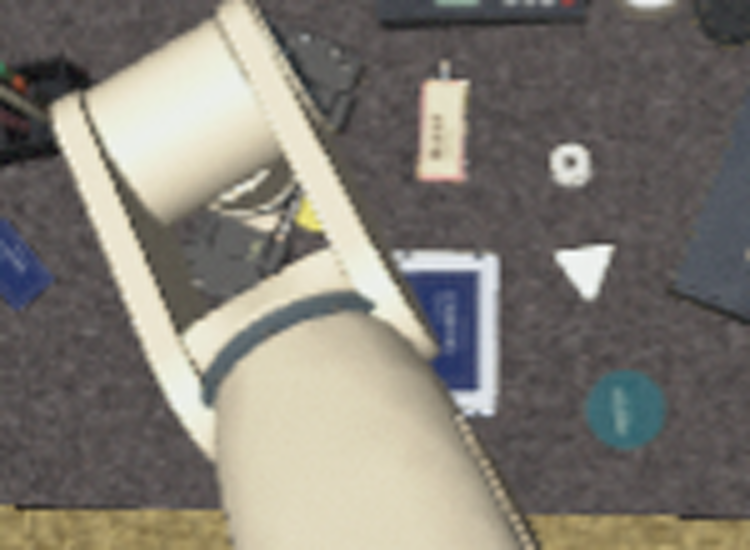

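The pad (blue, at (455,330) in the crop) lies inside the white rest, lined up with it. The arm hides its left part. Next is the sticky block.

To row units: 76 mm / 750 = 0.1013, 70 mm / 750 = 0.0933.

Request:
jog_arm(grip=[76,76,76,76,76,40,40,40,40,40,40,40], slide=[[0,0,0.04],[0,0,0.0733],[0,0,0.0933],[0,0,0.1013],[0,0,0.1013],[0,0,0.1013],[0,0,0.1013],[0,0,0.1013],[0,0,0.1013],[0,0,0.1013],[0,0,0.1013],[0,0,0.1013]], dr=[[0,0,0],[0,0,0],[0,0,0],[0,0,0],[0,0,0],[0,0,0],[0,0,0],[0,0,0],[0,0,0],[0,0,0],[0,0,0],[0,0,0]])

```text
clock: 6.58
tcp_pos: [0.6054, 0.3719, 0.1947]
orientation: [0.0, 0.832, 0.555, 0.001]
ft_force: [-0.5, -0.5, 6.7]
gripper_width: 0.0499
grip_force: 30.0
```

```bash
python3 g.py 604.9,371.5,194,-22.5; python3 g.py 499.5,269.5,270,0.8;  python3 g.py 499.5,269.5,216.5,0.8
```

```text
[604.9, 371.5, 194.0, -22.5] slide [0.0, 0.0, 76.0] dr -0.0 rows>=1.8
[499.5, 269.5, 270.0, 0.8] slide [-134.6, -58.3, -76.0] dr -0.407 rows>=4.0
[499.5, 269.5, 216.5, 0.8] slide [0.0, 0.0, 53.5] dr -0.0 rows>=1.3
```

To row units: -134.6 mm / 750 = -0.1795, -58.3 mm / 750 = -0.0777, -0.407 rad / 2.0944 = -0.1943.

Request:
jog_arm(grip=[40,40,40,40,40,40,40,40,40,40,40,40], slide=[[0,0,-0.0333],[0,0,-0.0667],[0,0,-0.1013],[-0.0533,-0.0231,-0.1013],[-0.1,-0.0433,-0.1013],[-0.14,-0.0607,-0.1013],[-0.1667,-0.0723,-0.1013],[-0.1795,-0.0777,-0.1013],[-0.1795,-0.0777,-0.1013],[-0.1795,-0.0777,-0.1013],[-0.1795,-0.0777,-0.1013],[-0.1795,-0.0777,-0.1013]], dr=[[0,0,0],[0,0,0],[0,0,0],[0,0,-0.0477],[0,0,-0.0955],[0,0,-0.1432],[0,0,-0.1943],[0,0,-0.1943],[0,0,-0.1943],[0,0,-0.1943],[0,0,-0.1943],[0,0,-0.1943]])

```text
clock: 7.58
tcp_pos: [0.5007, 0.2707, 0.2698]
orientation: [0.0, 0.703, 0.712, 0.001]
ft_force: [-0.3, -0.3, -1.3]
gripper_width: 0.0495
grip_force: 30.0
```

```bash
python3 s.py; python3 - <<'E'
from p import *
im,d=eyes.grab_frame('side'); np.savez('side2',im=im,d=d)
cv2.imwrite('pics/s2.png',cv2.resize(im[150:290,290:440],(750,600)))
E
```

```text
[500.7 270.7 269.8] 0.7295935796206834 0.049480774509932185 7.5833
```

View pics/s2.png

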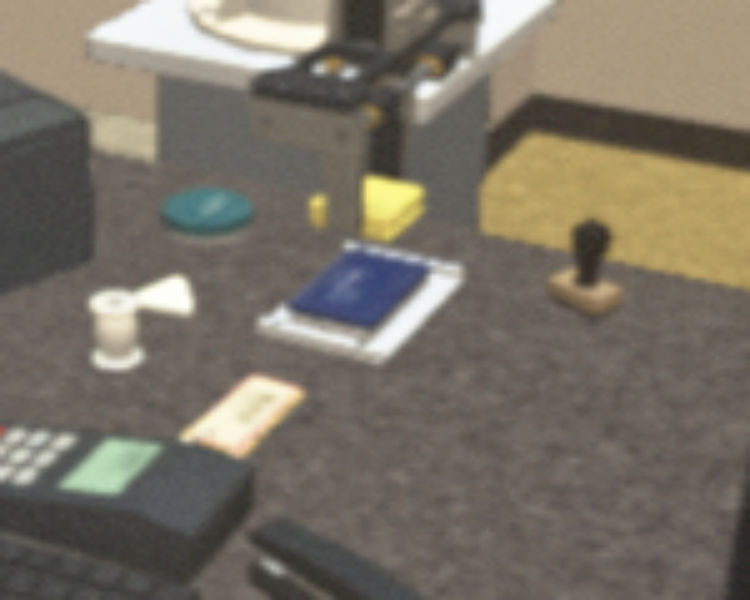

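The pad sits well in the rest at (360,290), and the block is held level above it at (390,205). I'll lower it.

To row units: 53 mm / 750 = 0.0707, 49 mm / 750 = 0.0653.

Request:
jog_arm(grip=[40,40,40,40,40,66,66,66,66,66,66,66], slide=[[-0.0013,-0.0013,0.0333],[-0.0013,-0.0013,0.056],[-0.0013,-0.0013,0.0653],[-0.0013,-0.0013,0.0707],[-0.0013,-0.0013,0.0707],[-0.0013,-0.0013,0.0707],[-0.0013,-0.0013,0.0707],[-0.0013,-0.0013,0.0707],[-0.0013,-0.0013,0.0707],[-0.0013,-0.0013,0.04],[-0.0013,-0.0013,0],[-0.0013,-0.0013,-0.0533]], dr=[[0,0,0],[0,0,0],[0,0,0],[0,0,0],[0,0,0],[0,0,0],[0,0,0],[0,0,0],[0,0,0],[0,0,0],[0,0,0],[0,0,0]])

```text
clock: 8.63
tcp_pos: [0.4977, 0.2682, 0.3089]
orientation: [-0.001, 0.702, 0.712, -0.002]
ft_force: [0.6, 0.7, 0.7]
gripper_width: 0.0659
grip_force: 0.0
```

```bash
echo '[498.5,268.5,310,0.8]'>cmd.json; python3 s.py; python3 g.py 430.3,386.5,320,72.5
```

```text
[497.7 268.2 308.9] 0.7980145405220327 0.06590994958455954 8.6333
[430.3, 386.5, 320.0, 72.5] slide [118.9, -66.5, -10.0] dr -1.251 rows>=10.0
```

To row units: 118.9 mm / 750 = 0.1585, -66.5 mm / 750 = -0.0887, -1.251 rad / 2.0944 = -0.5973.

Request:
jog_arm(grip=[60,60,60,60,60,60,60,60,60,60,60,60], slide=[[0.1585,-0.0887,-0.0133],[0.1585,-0.0887,-0.0133],[0.1585,-0.0887,-0.0133],[0.1585,-0.0887,-0.0133],[0.1585,-0.0887,-0.0133],[0.1585,-0.0887,-0.0133],[0.1585,-0.0887,-0.0133],[0.1585,-0.0887,-0.0133],[0.1585,-0.0887,-0.0133],[0.1585,-0.0887,-0.0133],[0.1585,-0.0887,-0.0133],[0.1585,-0.0887,-0.0133]], dr=[[0,0,-0.5973],[0,0,-0.5973],[0,0,-0.5973],[0,0,-0.5973],[0,0,-0.5973],[0,0,-0.5973],[0,0,-0.5973],[0,0,-0.5973],[0,0,-0.5973],[0,0,-0.5973],[0,0,-0.5973],[0,0,-0.5973]])

```text
clock: 9.63
tcp_pos: [0.4305, 0.3867, 0.3199]
orientation: [0.0, 0.154, 0.988, 0.0]
ft_force: [0.5, 0.9, 0.4]
gripper_width: 0.0599
grip_force: 0.0
```

```bash
python3 s.py; python3 - <<'E'
from p import *
im,d=eyes.grab_frame('top'); np.savez('top3',im=im,d=d); a=list(C['sticky']); a[2]=.04;a[3]=(.5,.27); print(pose('top',im,d,*a)); a=list(C['pad']); a[2]=.022;a[3]=(.5,.27);print(pose('top',im,d,*a)); print(pose('top',im,d,*C['rest']))
im,d=eyes.grab_frame('side')
cv2.imwrite('pics/s3.png',cv2.resize(im[150:290,290:440],(750,600)))
E
```

```text
[430.5 386.7 319.9] 72.2527569494327 0.059884294262087565 9.6333
('rect', array([497. , 268.5]), 'cen', array([497.1, 268.5]), 'size', array([49., 49.]), 'long', 90.8)
('rect', array([535.5, 268.9]), 'cen', array([535.5, 268.9]), 'size', array([11., 46.]), 'long', 90.8)
('rect', array([499.9, 269.8]), 'cen', array([499.3, 269.4]), 'size', array([124.,  85.]), 'long', 0.8)
```

View pics/s3.png

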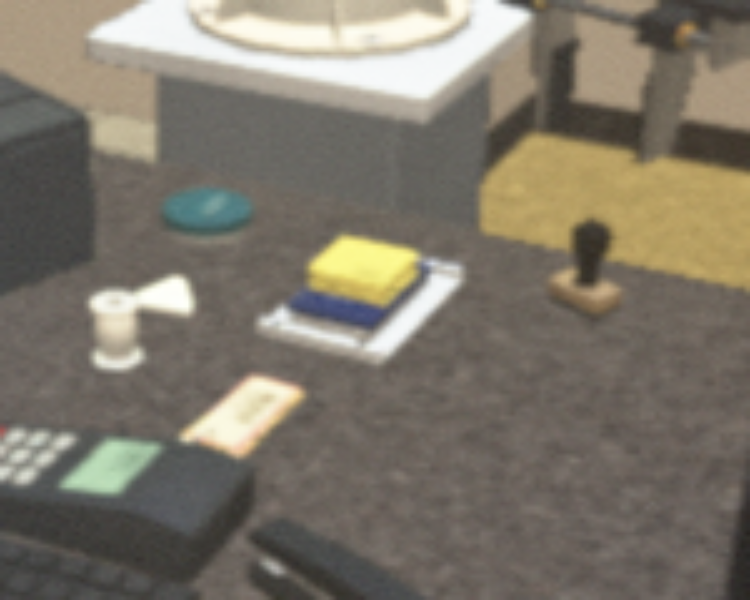

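The block is centred and square on the pad, and the stack is sound. Next is the stamp at (590,265) in the crop.

To row units: 97 mm / 750 = 0.1293, 88 mm / 750 = 0.1173.

Request:
jog_arm(grip=[60,60,60,60,60,15,15,15,15,15,15,15], slide=[[0,0,0.0467],[0,0,0.0933],[0,0,0.1173],[0,0,0.1293],[0,0,0.1293],[0,0,0.1293],[0,0,0.1293],[0,0,0.1293],[0,0,0.1293],[0,0,0.1293],[0,0,0.1293],[0,0,0.1293]], dr=[[0,0,0],[0,0,0],[0,0,0],[0,0,0],[0,0,0],[0,0,0],[0,0,0],[0,0,0],[0,0,0],[0,0,0],[0,0,0],[0,0,0]])

```text
clock: 10.73
tcp_pos: [0.4308, 0.387, 0.2234]
orientation: [0.001, 0.152, 0.988, 0.001]
ft_force: [0.4, 1.1, 4.6]
gripper_width: 0.0235
grip_force: 30.0
```

```bash
python3 s.py; echo '[430.3,386.5,223,72.5]'>cmd.json; python3 g.py 497.5,268.6,310,0.8
```

```text
[430.8 387.  223.4] 72.47370903812586 0.02352905421049283 10.7333
[497.5, 268.6, 310.0, 0.8] slide [-99.5, -92.2, -87.0] dr 1.251 rows>=10.0
```

To row units: -99.5 mm / 750 = -0.1327, -92.2 mm / 750 = -0.1229, 1.251 rad / 2.0944 = 0.5973.

Request:
jog_arm(grip=[15,15,15,15,15,15,15,15,15,15,15,15], slide=[[0,0,-0.0267],[0,0,-0.0667],[-0.0067,-0.0067,-0.116],[-0.0267,-0.024,-0.116],[-0.0467,-0.0427,-0.116],[-0.0667,-0.0613,-0.116],[-0.0867,-0.08,-0.116],[-0.1067,-0.0987,-0.116],[-0.12,-0.1107,-0.116],[-0.1327,-0.1229,-0.116],[-0.1327,-0.1229,-0.116],[-0.1327,-0.1229,-0.116]], dr=[[0,0,0],[0,0,0.0573],[0,0,0.1146],[0,0,0.1719],[0,0,0.2292],[0,0,0.2865],[0,0,0.3438],[0,0,0.4011],[0,0,0.4584],[0,0,0.5157],[0,0,0.573],[0,0,0.5973]])

```text
clock: 11.73
tcp_pos: [0.4978, 0.2679, 0.3096]
orientation: [-0.0, 0.705, 0.709, -0.0]
ft_force: [-0.4, 0.1, -0.5]
gripper_width: 0.024
grip_force: 30.0
```

```bash
python3 s.py; python3 - <<'E'
from p import *
im,d=eyes.grab_frame('side')
cv2.imwrite('pics/s4.png',cv2.resize(im[110:250,290:440],(750,600)))
E
```

```text
[497.8 267.9 309.6] 0.3268242144335147 0.024022491047204348 11.7333
```

View pics/s4.png

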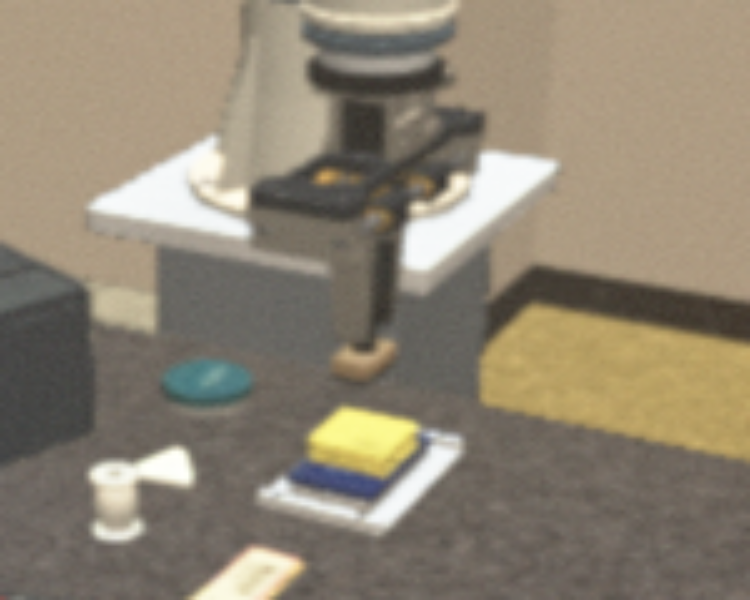

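The stamp is upright in the fingers, its base at (365,360) above the yellow block at (365,440) and lined up with the stack. I'll lower it.

To row units: -50 mm / 750 = -0.0667, 46.5 mm / 750 = 0.062.

Request:
jog_arm(grip=[15,15,15,15,15,55,55,55,55,55,55,55], slide=[[0,0,0.0293],[0,0,0.0507],[0,0,0.0587],[0,0,0.062],[0,0,0.062],[0,0,0.062],[0,0,0.062],[0,0,0.062],[0,0,0.062],[0,0,0.0267],[0,0,-0.02],[0,0,-0.0667]], dr=[[0,0,0],[0,0,0],[0,0,0],[0,0,0],[0,0,0],[0,0,0],[0,0,0],[0,0,0],[0,0,0],[0,0,0],[0,0,0],[0,0,0]])

```text
clock: 12.78
tcp_pos: [0.4972, 0.2686, 0.3603]
orientation: [-0.0, 0.702, 0.712, -0.001]
ft_force: [0.4, -0.3, -0.2]
gripper_width: 0.0553
grip_force: 0.0
```

```bash
python3 s.py; echo '[497.5,268.6,360,0.8]'>cmd.json; python3 g.py 442.7,127.6,320,69
```

```text
[497.2 268.6 360.3] 0.8097611547307224 0.05526691041209129 12.7833
[442.7, 127.6, 320.0, 69.0] slide [-140.2, -56.8, 40.0] dr -1.19 rows>=9.5
```

To row units: -140.2 mm / 750 = -0.1869, -56.8 mm / 750 = -0.0757, -1.19 rad / 2.0944 = -0.5682.

Request:
jog_arm(grip=[84,84,84,84,84,84,84,84,84,84,84,84], slide=[[-0.1869,-0.0757,0.0533],[-0.1869,-0.0757,0.0533],[-0.1869,-0.0757,0.0533],[-0.1869,-0.0757,0.0533],[-0.1869,-0.0757,0.0533],[-0.1869,-0.0757,0.0533],[-0.1869,-0.0757,0.0533],[-0.1869,-0.0757,0.0533],[-0.1869,-0.0757,0.0533],[-0.1869,-0.0757,0.0533],[-0.1869,-0.0757,0.0533],[-0.1869,-0.0757,0.0533]], dr=[[0,0,-0.5682],[0,0,-0.5682],[0,0,-0.5682],[0,0,-0.5682],[0,0,-0.5682],[0,0,-0.5682],[0,0,-0.5682],[0,0,-0.5682],[0,0,-0.5682],[0,0,-0.5682],[0,0,-0.5682],[0,0,-0.5682]])

```text
clock: 13.78
tcp_pos: [0.4428, 0.1278, 0.3199]
orientation: [0.0, 0.184, 0.983, 0.0]
ft_force: [-0.7, 0.0, -0.9]
gripper_width: 0.0843
grip_force: 0.0
```

```bash
python3 s.py; python3 - <<'E'
from p import *
im,d=eyes.grab_frame('side')
t,_=eyes.grab_frame('top')
cv2.imwrite('pics/s5.png',np.hstack([cv2.resize(im[150:270,300:400],(400,480)),cv2.resize(t[160:250,240:315],(400,480))]))
E
```

```text
[442.8 127.8 319.9] 68.84023613236909 0.08428057817594468 13.7833
```

View pics/s5.png

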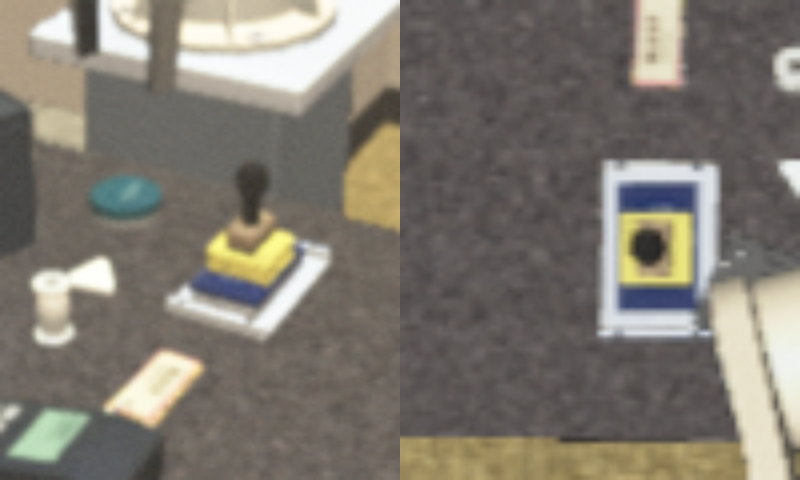

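The stack is good: the stamp stands upright in the middle of the block (left crop (250,205), right crop (650,245)). Next is the tin.

To row units: 126 mm / 750 = 0.168, 118 mm / 750 = 0.1573.

Request:
jog_arm(grip=[84,84,84,84,84,84,45,45,45,45,45,45], slide=[[0,0,0.0467],[0,0,0.0933],[0,0,0.1333],[0,0,0.1573],[0,0,0.168],[0,0,0.168],[0,0,0.168],[0,0,0.168],[0,0,0.168],[0,0,0.168],[0,0,0.168],[0,0,0.168]], dr=[[0,0,0],[0,0,0],[0,0,0],[0,0,0],[0,0,0],[0,0,0],[0,0,0],[0,0,0],[0,0,0],[0,0,0],[0,0,0],[0,0,0]])

```text
clock: 14.88
tcp_pos: [0.4433, 0.1279, 0.1947]
orientation: [0.001, 0.182, 0.983, 0.0]
ft_force: [-0.7, -0.5, 8.5]
gripper_width: 0.0577
grip_force: 30.0
```

```bash
python3 s.py; echo '[442.7,127.6,194,69]'>cmd.json; python3 g.py 442.7,127.6,400,69 ; echo '[442.7,127.6,400,69]'>cmd.json; python3 g.py 447.5,-136.6,400,0; python3 g.py 447.5,-136.6,199.5,0
```

```text
[443.3 127.9 194.7] 68.9830426096214 0.05767574431363821 14.8833
[442.7, 127.6, 400.0, 69.0] slide [0.0, 0.0, -206.0] dr -0.0 rows>=4.9
[447.5, -136.6, 400.0, 0.0] slide [-99.2, -244.9, -0.0] dr 1.204 rows>=9.6
[447.5, -136.6, 199.5, 0.0] slide [0.0, 0.0, 200.5] dr -0.0 rows>=4.8
```

To row units: -206 mm / 750 = -0.2747, -190 mm / 750 = -0.2533.

Request:
jog_arm(grip=[45,45,45,45,45,45,45,45], slide=[[0,0,-0.0267],[0,0,-0.0733],[0,0,-0.12],[0,0,-0.1667],[0,0,-0.2133],[0,0,-0.2533],[0,0,-0.2747],[0,0,-0.2747]], dr=[[0,0,0],[0,0,0],[0,0,0],[0,0,0],[0,0,0],[0,0,0],[0,0,0],[0,0,0]])

```text
clock: 15.55
tcp_pos: [0.4435, 0.1281, 0.4039]
orientation: [0.003, 0.182, 0.983, 0.002]
ft_force: [0.5, -0.0, 0.0]
gripper_width: 0.058
grip_force: 30.0
```

To row units: -244.9 mm / 750 = -0.3265, -230 mm / 750 = -0.3067, 1.204 rad / 2.0944 = 0.5749.

Request:
jog_arm(grip=[45,45,45,45,45,45,45,45,45,45,45,45], slide=[[-0.012,-0.0293,0],[-0.0267,-0.0653,0],[-0.0413,-0.1013,0],[-0.056,-0.1387,0],[-0.0707,-0.1747,0],[-0.0853,-0.2107,0],[-0.1,-0.2467,0],[-0.1133,-0.28,0],[-0.124,-0.3067,0],[-0.1323,-0.3265,0],[-0.1323,-0.3265,0],[-0.1323,-0.3265,0]], dr=[[0,0,0.0573],[0,0,0.1146],[0,0,0.1719],[0,0,0.2292],[0,0,0.2865],[0,0,0.3438],[0,0,0.4011],[0,0,0.4584],[0,0,0.5157],[0,0,0.5749],[0,0,0.5749],[0,0,0.5749]])

```text
clock: 16.55
tcp_pos: [0.4471, -0.1367, 0.3988]
orientation: [-0.001, 0.707, 0.707, -0.0]
ft_force: [0.2, 0.1, -0.1]
gripper_width: 0.058
grip_force: 30.0
```

```bash
python3 s.py
```

```text
[ 447.1 -136.7  398.8] 0.039769902721857875 0.05802774656268782 16.55
```

To row units: 200 mm / 750 = 0.2667, 198 mm / 750 = 0.264.

Request:
jog_arm(grip=[45,45,45,45,45,45,45,45,45,45], slide=[[0,0,0.0333],[0,0,0.08],[0,0,0.1267],[0,0,0.1733],[0,0,0.2133],[0,0,0.2427],[0,0,0.2573],[0,0,0.264],[0,0,0.2667],[0,0,0.2667]], dr=[[0,0,0],[0,0,0],[0,0,0],[0,0,0],[0,0,0],[0,0,0],[0,0,0],[0,0,0],[0,0,0],[0,0,0]])

```text
clock: 17.38
tcp_pos: [0.447, -0.1353, 0.1997]
orientation: [-0.001, 0.706, 0.708, -0.0]
ft_force: [-0.3, -0.7, -0.7]
gripper_width: 0.0577
grip_force: 30.0
```

To row units: -200 mm / 750 = -0.2667, -190 mm / 750 = -0.2533.

Request:
jog_arm(grip=[45,80,80,80,80,80,80,80,80,80,80,80], slide=[[0,0,0],[0,0,0],[0,0,0],[0,0,0],[0,0,0],[0,0,-0.0267],[0,0,-0.0733],[0,0,-0.12],[0,0,-0.1667],[0,0,-0.2133],[0,0,-0.2533],[0,0,-0.2667]], dr=[[0,0,0],[0,0,0],[0,0,0],[0,0,0],[0,0,0],[0,0,0],[0,0,0],[0,0,0],[0,0,0],[0,0,0],[0,0,0],[0,0,0]])

```text
clock: 18.38
tcp_pos: [0.4483, -0.1367, 0.4042]
orientation: [0.003, 0.707, 0.707, 0.002]
ft_force: [0.7, 0.1, -0.3]
gripper_width: 0.0799
grip_force: 0.0
```

```bash
python3 s.py; echo '[447.5,-136.6,400,0]'>cmd.json; python3 g.py 626,172,400,-20
```

```text
[ 448.3 -136.7  404.2] 0.005656495098520509 0.07985376346938168 18.3833
[626.0, 172.0, 400.0, -20.0] slide [308.6, 178.5, -0.0] dr 0.349 rows>=8.5
```

To row units: 308.6 mm / 750 = 0.4115, 178.5 mm / 750 = 0.238, 0.349 rad / 2.0944 = 0.1666.

Request:
jog_arm(grip=[60,60,60,60,60,60,60,60,60,60,60,60], slide=[[0.4115,0.238,0],[0.4115,0.238,0],[0.4115,0.238,0],[0.4115,0.238,0],[0.4115,0.238,0],[0.4115,0.238,0],[0.4115,0.238,0],[0.4115,0.238,0],[0.4115,0.238,0],[0.4115,0.238,0],[0.4115,0.238,0],[0.4115,0.238,0]], dr=[[0,0,0.1666],[0,0,0.1666],[0,0,0.1666],[0,0,0.1666],[0,0,0.1666],[0,0,0.1666],[0,0,0.1666],[0,0,0.1666],[0,0,0.1666],[0,0,0.1666],[0,0,0.1666],[0,0,0.1666]])

```text
clock: 19.38
tcp_pos: [0.6255, 0.172, 0.3984]
orientation: [-0.0, 0.819, 0.574, -0.001]
ft_force: [-1.1, -0.2, -0.8]
gripper_width: 0.06
grip_force: 0.0
```

```bash
python3 s.py; python3 - <<'E'
from p import *
im,d=eyes.grab_frame('top'); np.savez('top5',im=im,d=d)
a=list(C['tin']); a[2]=.026;a[3]=(.447,-.136); print(pose('top',im,d,*a)); print(pose('top',im,d,*C['coaster'])); print(pose('top',im,d,*C['spool']))
im,d=eyes.grab_frame('side'); print(pose('side',im,d,*C['spool'][:3],(.626,.172),.04,(.03,.06)))
E
```

```text
[625.5 172.  398.4] -19.956959804992835 0.060007461221752774 19.3833
('rect', array([ 447.8, -134.9]), 'cen', array([ 447.5, -135. ]), 'size', array([53., 53.]), 'long', 90.7)
('rect', array([ 447.6, -136.7]), 'cen', array([ 447.4, -136.4]), 'size', array([84., 85.]), 'long', 135.6)
('rect', array([649., 179.]), 'cen', array([646.5, 177.7]), 'size', array([71., 68.]), 'long', 64.0)
('rect', array([638.5, 179.4]), 'cen', array([638.6, 179.7]), 'size', array([43., 26.]), 'long', 28.7)
```

To row units: 201 mm / 750 = 0.268, 194 mm / 750 = 0.2587.

Request:
jog_arm(grip=[60,60,60,60,60,60,60,60,60,60], slide=[[0,0,0.0467],[0,0,0.1],[0,0,0.1533],[0,0,0.2],[0,0,0.2373],[0,0,0.2587],[0,0,0.268],[0,0,0.268],[0,0,0.268],[0,0,0.268]], dr=[[0,0,0],[0,0,0],[0,0,0],[0,0,0],[0,0,0],[0,0,0],[0,0,0],[0,0,0],[0,0,0],[0,0,0]])

```text
clock: 20.32
tcp_pos: [0.6267, 0.172, 0.2004]
orientation: [0.0, 0.819, 0.573, 0.001]
ft_force: [0.4, -1.3, -0.0]
gripper_width: 0.06
grip_force: 0.0
```

Request:
jog_arm(grip=[15,15,15,15,15,15,15,15], slide=[[0,0,0],[0,0,0],[0,0,0],[0,0,0],[0,0,0],[0,0,0],[0,0,0],[0,0,0]], dr=[[0,0,0],[0,0,0],[0,0,0],[0,0,0],[0,0,0],[0,0,0],[0,0,0],[0,0,0]])

```text
clock: 20.98
tcp_pos: [0.6261, 0.1723, 0.199]
orientation: [0.0, 0.819, 0.574, 0.0]
ft_force: [-0.4, -0.7, 4.9]
gripper_width: 0.0283
grip_force: 30.0
```

```bash
python3 s.py; echo '[626,172,410,-20]'>cmd.json; python3 g.py 447.5,-135.3,410,0
```

```text
[626.1 172.3 199. ] -19.99687720356026 0.02831385670221296 20.9833
[447.5, -135.3, 410.0, 0.0] slide [-349.8, -62.6, -0.0] dr -0.349 rows>=8.5
```

To row units: -211 mm / 750 = -0.2813, -190 mm / 750 = -0.2533.

Request:
jog_arm(grip=[15,15,15,15,15,15,15,15], slide=[[0,0,-0.0267],[0,0,-0.0733],[0,0,-0.12],[0,0,-0.1667],[0,0,-0.2133],[0,0,-0.2533],[0,0,-0.2813],[0,0,-0.2813]], dr=[[0,0,0],[0,0,0],[0,0,0],[0,0,0],[0,0,0],[0,0,0],[0,0,0],[0,0,0]])

```text
clock: 21.65
tcp_pos: [0.627, 0.1725, 0.4149]
orientation: [0.001, 0.819, 0.574, 0.004]
ft_force: [0.5, -0.5, 0.1]
gripper_width: 0.0285
grip_force: 30.0
```

To row units: -349.8 mm / 750 = -0.4664, -325 mm / 750 = -0.4333, -0.349 rad / 2.0944 = -0.1666.

Request:
jog_arm(grip=[15,15,15,15,15,15,15,15,15,15,15,15], slide=[[-0.0333,-0.006,0],[-0.0827,-0.0147,0],[-0.1333,-0.024,0],[-0.184,-0.0333,0],[-0.2347,-0.042,0],[-0.2853,-0.0507,0],[-0.336,-0.06,0],[-0.3867,-0.0693,0],[-0.4333,-0.0773,0],[-0.4664,-0.0835,0],[-0.4664,-0.0835,0],[-0.4664,-0.0835,0]], dr=[[0,0,-0.0191],[0,0,-0.0382],[0,0,-0.0573],[0,0,-0.0764],[0,0,-0.0955],[0,0,-0.1146],[0,0,-0.1337],[0,0,-0.1528],[0,0,-0.1666],[0,0,-0.1666],[0,0,-0.1666],[0,0,-0.1666]])

```text
clock: 22.65
tcp_pos: [0.4468, -0.1359, 0.4089]
orientation: [-0.001, 0.708, 0.706, -0.0]
ft_force: [-0.3, 0.5, -0.2]
gripper_width: 0.0283
grip_force: 30.0
```

```bash
python3 s.py; python3 - <<'E'
from p import *
im,d=eyes.grab_frame('side'); t,_=eyes.grab_frame('top')
cv2.imwrite('pics/s6.png',np.hstack([cv2.resize(im[60:260,180:380],(400,400)),cv2.resize(t[170:250,340:420],(400,400))]))
E
```

```text
[ 446.8 -135.9  408.9] -0.16376346164442168 0.028343489252515505 22.65
```

View pics/s6.png

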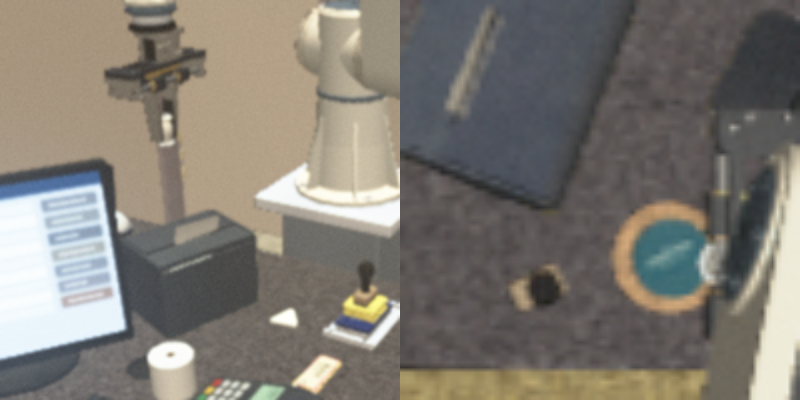

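The spool is held upright (left crop (168,128)), and the tin is centred on the coaster (right crop (668,255)). I'll lower and release the spool.

To row units: 184.5 mm / 750 = 0.246, 168 mm / 750 = 0.224.

Request:
jog_arm(grip=[15,15,15,15,15,15,15,15,15,15], slide=[[0,0,0.0333],[0,0,0.08],[0,0,0.1267],[0,0,0.1667],[0,0,0.2],[0,0,0.224],[0,0,0.2373],[0,0,0.2427],[0,0,0.246],[0,0,0.246]], dr=[[0,0,0],[0,0,0],[0,0,0],[0,0,0],[0,0,0],[0,0,0],[0,0,0],[0,0,0],[0,0,0],[0,0,0]])

```text
clock: 23.58
tcp_pos: [0.4481, -0.1348, 0.2254]
orientation: [0.0, 0.707, 0.707, 0.0]
ft_force: [-0.3, 0.1, 0.7]
gripper_width: 0.0283
grip_force: 30.0
```

To row units: -184 mm / 750 = -0.2453, -160 mm / 750 = -0.2133.

Request:
jog_arm(grip=[15,15,50,50,50,50,50,50,50,50,50,50], slide=[[0,0,0],[0,0,0],[0,0,0],[0,0,0],[0,0,0],[0,0,0],[0,0,-0.0267],[0,0,-0.0733],[0,0,-0.12],[0,0,-0.1667],[0,0,-0.2133],[0,0,-0.2453]], dr=[[0,0,0],[0,0,0],[0,0,0],[0,0,0],[0,0,0],[0,0,0],[0,0,0],[0,0,0],[0,0,0],[0,0,0],[0,0,0],[0,0,0]])

```text
clock: 24.58
tcp_pos: [0.4477, -0.1352, 0.4125]
orientation: [0.001, 0.707, 0.707, 0.001]
ft_force: [0.6, -0.7, -0.1]
gripper_width: 0.0498
grip_force: 0.0
```

To row units: -150 mm / 750 = -0.2, -120 mm / 750 = -0.16.

Request:
jog_arm(grip=[50,50,50,50,50,50], slide=[[-0.0533,0,0],[-0.1067,0,0],[-0.16,0,0],[-0.2,0,0],[-0.2,0,0],[-0.2,0,0]], dr=[[0,0,0],[0,0,0],[0,0,0],[0,0,0],[0,0,0],[0,0,0]])

```text
clock: 25.08
tcp_pos: [0.4472, -0.2864, 0.4089]
orientation: [-0.0, 0.708, 0.706, -0.0]
ft_force: [-0.2, 0.4, 0.7]
gripper_width: 0.0501
grip_force: 0.0
```

```bash
python3 s.py; python3 - <<'E'
from p import *
t,d=eyes.grab_frame('top'); P=cloud(eyes.calibration('top'),d)*1000
for c,z in(((447,-136),45),((497,268),80)):
    q=P[(P[...,2]>z)&(P[...,2]<130)&(np.hypot(P[...,0]-c[0],P[...,1]-c[1])<50)]; print(len(q),q.mean(0).round(1),q.min(0).round(),q.max(0).round())
cv2.imwrite('pics/t7.png',cv2.resize(t[150:250,260:460],(800,400)))
E
```

```text
[ 447.2 -286.4  408.9] -0.1593613386864945 0.050092250552788785 25.0833
52 [ 447.8 -132.9   69.1] [ 434. -146.   46.] [ 459. -120.   78.]
38 [497.8 269.9 102.3] [486. 257.  90.] [508. 283. 109.]
```

View pics/t7.png

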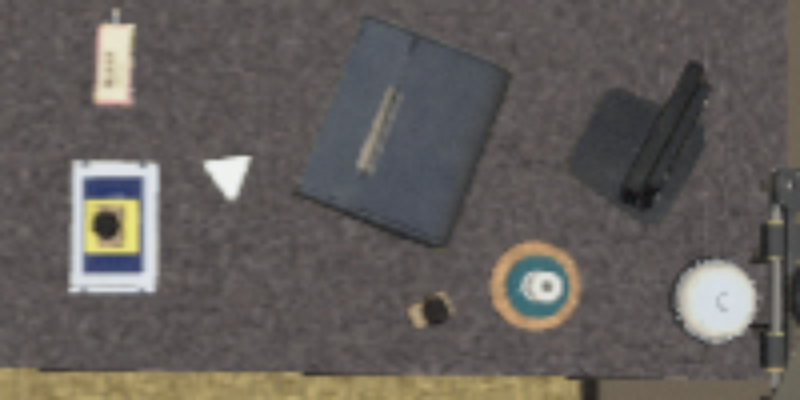

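Both stacks stand: stamp, block and pad at (112,225), spool, tin and coaster at (540,286). The bell, chalk and tag bundle are where they were.

```bash
python3 -c "
from bench import ctrl;print(ctrl.job_done())"
```

```text
the job is handed in; nothing more can be done
None
```

The job is handed in at about 25 s of the 134 s limit: both stacks stand as asked, and the bell, chalk and tag bundle were left where they were.

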